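# Fetch the flux paste from behind the bottles

### The job

The brazing job needs the flux paste: the low white tub with the green lid, hemmed in by the three tall flux bottles in the flux tray. Stand all three bottles clear on the green mat, take the tub out and seat it in the round holder on the hearth, and only then stand each bottle back upright in the tray in the very place it came from. Tip nothing over, and leave the small tin and the bent steel angles where they are.

Things in the scene. Friction and masses are not known exactly. Their poses are not given: they have to be found in the camera images.
- paste_tub: Low round tub, white with a green lid; 50 mm tall, lid 60 mm diameter from 36 to 50 mm above its foot, body 57 mm below; 0.11 to 0.21 kg. Origin at the centre of its underside, z up. Starts in the flux tray with a bottle on its left, right and robot side, 62 mm between centres: a gripper body does not fit down to it until they are gone.
- bottle_red: Flux bottle, white plastic with a red wrap and red screw cap; 135 mm tall, body 52 mm diameter up to 100 mm above its foot, cap 43 mm diameter above 110 mm; 0.15 to 0.3 kg. Origin at the centre of its underside, z up along its axis. Starts upright on one of the three bottle places of the flux tray.
- bottle_yellow: Flux bottle, white plastic with a yellow wrap and yellow screw cap; 135 mm tall, body 52 mm diameter up to 100 mm above its foot, cap 43 mm diameter above 110 mm; 0.15 to 0.3 kg. Origin at the centre of its underside, z up along its axis. Starts upright on one of the three bottle places of the flux tray.
- bottle_blue: Flux bottle, white plastic with a blue wrap and blue screw cap; 135 mm tall, body 52 mm diameter up to 100 mm above its foot, cap 43 mm diameter above 110 mm; 0.15 to 0.3 kg. Origin at the centre of its underside, z up along its axis. Starts upright on one of the three bottle places of the flux tray.
- flux_tray: Fixed light grey sheet-steel tray, 180 (x) by 240 (y) mm, floor 4 mm thick, lip 25 mm high. Origin: centre of its underside, x away from the robot. Four thin painted circles, 60 mm across, mark the places: tub at (35, 0), bottles at (35, 62), (35, -62), (-27, 0) mm in its frame, each within 2 mm; which bottle stands on which place varies.
- mat: Fixed green ribbed rubber bench mat, 180 mm (x) by 220 mm (y), 4 mm thick, empty at the start; the side area for the bottles. Origin at the centre of its underside. It may lie to the robot's left or right.
- hearth: Fixed brazing hearth: dark steel pan (18 mm lip, 4 mm floor), a cream firebrick with a steel job on it (up to 120 mm high, 80 mm or more from the ring axis), and on the robot side of the brick the holder: a round steel ring, inside 78 mm, outside 84 mm, 14 mm high above the pan floor. Origin on the ring axis at the pan underside; x points to the brick. Lies on the other side from the mat.
- tip_tin: Small flat aluminium tin, 33 by 51 by 19 mm, lying loose in the front left corner of the flux tray, 20 mm or more from the bottles. Origin at the centre of its underside. To be left alone.
- angle_long: Loose bent steel sheet angle, 80 mm long, one 36 mm leg flat on the bench and one upright, between the robot and the tray. Origin at the bend, mid-length. To be left alone.
- angle_short: Loose bent steel sheet angle, 55 mm long, one 36 mm leg flat and one leaning up, between the robot and the tray. Origin at the bend, mid-length. To be left alone.

How it is judged:
By the outcome, as a careful person would: the job done as asked, in the order asked, and still so for the second after the job is handed in, with the robot touching nothing.
It also fails if it takes over 144 s, if anything falls off the work surface, if the arm or the gripper's body presses on something with over 40 N, if the wrist force passes 120 N, or if a joint passes its speed limit or range.

### The arm

A 7-joint arm with a two-finger parallel gripper is mounted at the origin on the work surface. World frame = base frame: x ahead of the robot, y to its left, z up, the work surface at z = 0. Lengths are in m, angles in rad, forces in N, time in s.
With the tool pointing down it reaches from about 0.425 to 0.875 m from the base axis. Payload 4.7 kg.
Tool frame: the origin (TCP) lies midway between the tips of the shut fingers; the grasp point (between the pads) lies 19 mm behind it; z points along the fingers, y is the line along which they close (so a half turn about z gives the same grasp; the last joint's range is limited). The gripper opens to 87 mm and grips with 3 to 60 N. Pads are 19 mm wide; open, the fingers measure 117 mm over their backs; the gripper's body (75 mm by 190 mm) begins 51 mm behind the grasp point.
Start: joints at [-1.099, 0.321, -0.07, 1.45, 0.023, 1.371, -0.057], TCP at [0.287, 0.583, 0.223] pointing down, gripper open.
Joint ranges: [-2.86, 2.86], [-0.3, 2.09], [-1.38, 1.24], [0.06, 2.45], [-1.56, 4.7], [0.09, 2.05], [-2.69, 2.69]. Speed limits (rad/s): [2.57, 2.57, 3.14, 3.14, 3.14, 3.14, 3.14].

### API

Orientations are given as a rotation vector (axis times angle).
In Python, from bench import ctrl gives the robot as it stands.
- The arm moves only by the tool send_path, called after "Call:" by a JSON object that holds its "fn" and its "kwargs". Schema: {"type":"object","properties":{"steps":{"type":"array","items":{"type":"array","items":{"type":"number"},"minItems":5,"maxItems":5},"minItems":1,"maxItems":20},"grip_force":{"type":"number"},"only":{"type":"string"},"quiet":{"type":"boolean"},"lines":{"type":"string"}},"required":["steps"],"additionalProperties":false}. steps is a list of rows, 1 to 20 of them, each of 5 numbers: dx, dy, dz in parts of the range, where 1.0 means 0.8 m, then a turn about the tool's z in a scale on which 1.0 is 2 pi rad, then the opening from 0.0 (shut) to 1.0 (fully open); each row is the pose to reach, as a shift and turn from the pose commanded when the call began, along the tool's axes at that moment; what a row does not reach only later rows make up. A row lasts 1/10 s, in which the tool goes at most 0.05 m and 0.15 rad, less where a joint would pass 70% of its speed; a pose out of reach is approached as far as the arm can. The fingers move at their own pace and stop on an object; grip_force is the grip in N (left out, the last holds). Time passes only in rows, so rows that do not move let the fingers close. The tool returns the time, the measured TCP pose, the force, the opening and the grip force at its end. only (a regular expression) keeps the lines of the reply that match it, lines (a string "A,B") keeps lines A to B, and quiet returns only ok. Shift and turn numbers lie between -1 and 1, and a call with a number outside is refused. Input that does not fit is refused with a message, and nothing moves.
- ctrl.get_state(): the state, without advancing time (a new reading comes with each control period).
- ctrl.get_image(name): name is "scene" or "top"; returns the picture (420x560x3 uint8, red, green, blue); there is no depth.
- ctrl.camera_model(name): a dict with "vertical_fov" (degrees; the focal length in pixels is half the picture's height over the tangent of half this angle, whatever the lens; pixels are square), "cx", "cy" (the principal point, pixels), "rvec" (rotation vector, rad) and "tvec" (3), from world to camera coordinates, as OpenCV has them. Camera axes: x right, y down, z forward; pixel columns grow to the right and rows downward; lengths in m; the calibration is good to about 2 mm. A picture is of the moment at which its call begins. camera_model takes no time and is no camera call.
- ctrl.close_job(): hands the job in; it is judged then, once.
The state is a dict: "time": time; "joint_positions": joint angles; "qd": joint speeds; "joint_torque": joint torques, N m; "position": TCP position; "tool_rot": TCP orientation; "ft_force": force on the tool from outside, world axes, zero at the start; "torque": the same for the moment, N m; "grip_width": opening from 0.0 (shut) to 1.0 (fully open); "grip_force": force on a finger pad.
Only numpy, scipy, OpenCV 4.12 (cv2) and the standard library are available. Lean on these libraries where they do the work, as an engineer would, in place of code of your own. Each camera call takes 0.05 s, during which the arm holds its last target. There are 200 camera calls.

## Working session

There is one attempt and no reset: what is moved stays moved. The work goes in short steps, Python scripts to look and compute and a tool call to move; the robot and the scene stay as the last step left them, time stands still between calls to the robot, and variables do not carry over. Pictures are saved under pics/ and viewed, at most 14 in all, crops included, and the job is handed in when it is done.

```bash
ls; mkdir -p pics; python3 - <<'E'
from bench import ctrl
import cv2
for n in("scene","top"):
    cv2.imwrite(f"pics/{n}0.png",cv2.cvtColor(ctrl.get_image(n),cv2.COLOR_RGB2BGR)); print(ctrl.camera_model(n))
s=ctrl.get_state();print(s)
E
```

```text
bench.py
pics
{'vertical_fov': 49.391168629072595, 'cx': 277.48404034583797, 'cy': 206.50624871529615, 'rvec': array([ 2.08042829,  1.12199706, -0.49829202]), 'tvec': array([-0.28488407, -0.27449864,  1.4890569 ])}
{'vertical_fov': 48.61927730677519, 'cx': 280.17449055848243, 'cy': 203.43522108647653, 'rvec': array([ 2.15152079, -2.10301475,  0.19938778]), 'tvec': array([-0.02039752,  0.52461119,  0.93063464])}
{'time': 0.1, 'joint_positions': array([-1.09891622,  0.32178174, -0.07008211,  1.45157962,  0.02261537,
        1.37079542, -0.05687322]), 'qd': array([-0.00087917, -0.00083469,  0.00163727, -0.00241963, -0.00181819,
       -0.00071907, -0.00039582]), 'joint_torque': array([-4.61149898e-05, -4.92574990e+01, -4.05790592e-01, -3.13394845e+01,
       -6.41699717e-02,  3.95003648e-02,  1.19883548e-04]), 'position': array([0.28709844, 0.58259299, 0.22153616]), 'tool_rot': array([-7.12664209e-01, -3.05938720e+00,  2.75267678e-03]), 'ft_force': array([ 0.40474946, -0.18076935, -0.11098093]), 'torque': array([ 0.01304768, -0.02447847,  0.02303914]), 'grip_force': 0.0, 'grip_width': 1.0021084485163603}
```

View pics/scene0.png

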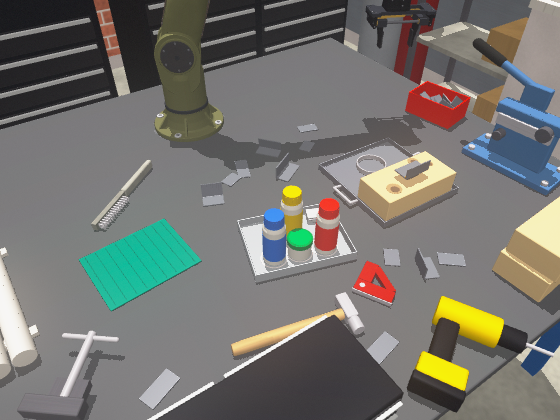

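View pics/top0.png

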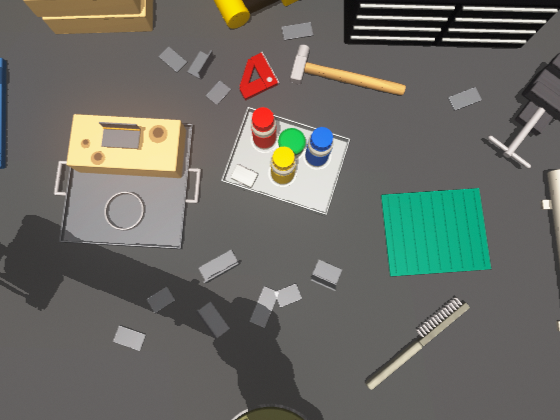

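Scene: blue, yellow and red bottles around the tub in the tray (~295,240), mat on the left, hearth with ring at (371,163). Top: bottle caps red (263,117), yellow (284,157), blue (321,136), lid (292,141), ring (125,211), mat centre (436,232). Enlarging both next.

```bash
python3 - <<'E'
import cv2
t=cv2.imread("pics/top0.png");s=cv2.imread("pics/scene0.png")
cv2.imwrite("pics/c1.png",cv2.resize(t[100:220,215:355],None,fx=5,fy=5,interpolation=cv2.INTER_CUBIC)[:600])
cv2.imwrite("pics/c2.png",cv2.resize(s[175:285,225:365],None,fx=5,fy=5,interpolation=cv2.INTER_CUBIC))
cv2.imwrite("pics/c3.png",cv2.resize(t[105:255,50:210],None,fx=4,fy=4,interpolation=cv2.INTER_CUBIC))
E
```

```text
(no output)
```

View pics/c1.png

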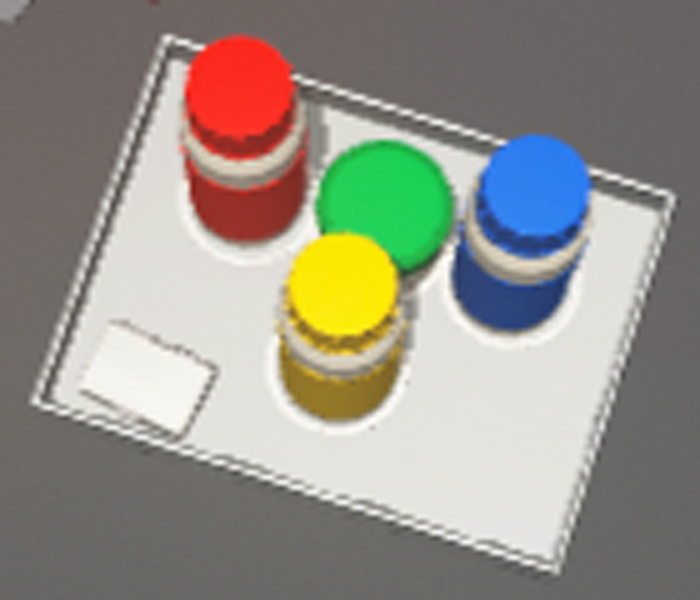

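View pics/c2.png

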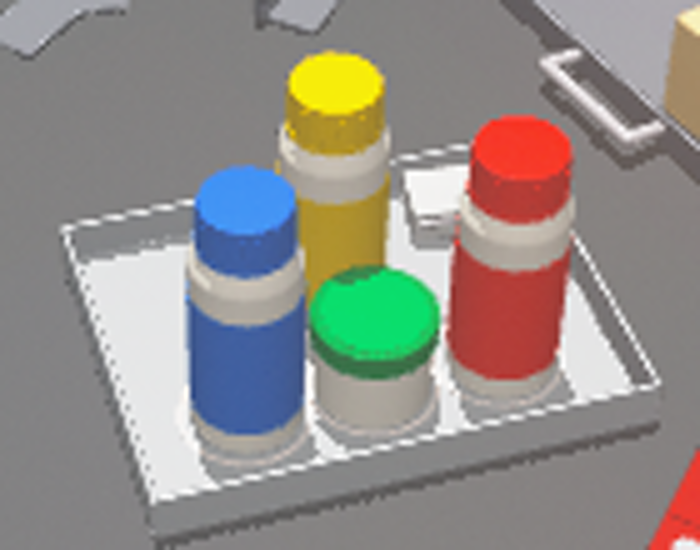

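View pics/c3.png

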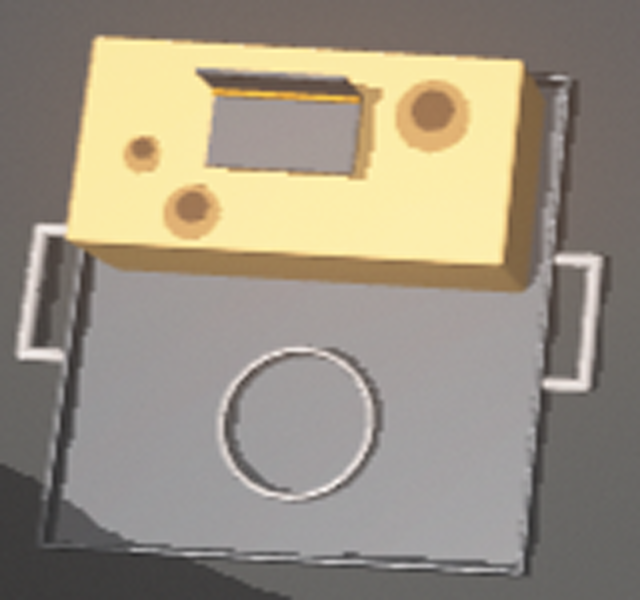

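```bash
cat > h.py <<'E'
from bench import ctrl
import numpy as np, cv2
from scipy.spatial.transform import Rotation as R
def cam(n):
    m=ctrl.camera_model(n); f=210/np.tan(np.radians(m["vertical_fov"])/2)
    return np.array([[f,0,m["cx"]],[0,f,m["cy"]],[0,0,1]]),m["rvec"],m["tvec"]
def ray(n,uv,z):
    K,r,t=cam(n); M=cv2.Rodrigues(r)[0]; c=-M.T@t
    d=M.T@np.linalg.inv(K)@np.array([uv[0],uv[1],1.]); return (c+d*(z-c[2])/d[2])
def proj(n,P):
    K,r,t=cam(n); return cv2.projectPoints(np.atleast_2d(np.float64(P)),r,t,K,None)[0][:,0]
def unc(u,v,x0,y0,k): return (x0+(u+.5)/k-.5, y0+(v+.5)/k-.5)
def rel(p):  # world target -> dx,dy,dz in tool axes
    s=ctrl.get_state(); return R.from_rotvec(s["tool_rot"]).inv().apply(np.array(p)-s["position"])
E
python3 - <<'E'
from h import *
np.set_printoptions(precision=4,suppress=True)
T=dict(red=(239,88),blue=(536,186),yellow=(343,285),lid=(383,205))
S=dict(red=(520,150),blue=(247,202),yellow=(336,84),lid=(375,312))
for k in T:
    z=.054 if k=="lid" else .139
    print(k,ray("top",unc(*T[k],215,100,5),z),ray("scene",unc(*S[k],225,175,5),z))
c=[ray("top",unc(*q,215,100,5),.025) for q in((167,37),(673,198),(557,572),(37,402))]
print(c,[np.linalg.norm(c[i]-c[i-1]) for i in range(4)])
c=[ray("scene",unc(*q,225,175,5),.025) for q in((655,385),(153,500),(65,230))]
print("scenetray",c,[np.linalg.norm(c[i]-c[i-1]) for i in (1,2)])
print("ring",ray("top",unc(299,423,50,105,4),.018),ray("top",unc(218,423,50,105,4),.018),ray("top",unc(379,423,50,105,4),.018))
print("ring s",ray("scene",(371,163),.018))
for q in((382,194),(479,189),(490,270),(390,276),(436,232)):print("mat",ray("top",q,.004))
for q in((81,258),(164,222),(200,261),(110,305)):print("mats",ray("scene",q,.004))
print(R.from_rotvec(ctrl.get_state()["tool_rot"]).as_matrix())
E
```

```text
red [0.6804 0.0307 0.139 ] [0.6809 0.0262 0.139 ]
blue [ 0.6428 -0.0869  0.139 ] [ 0.6435 -0.0899  0.139 ]
yellow [ 0.6008 -0.0121  0.139 ] [ 0.6011 -0.0152  0.139 ]
lid [ 0.6615 -0.029   0.054 ] [ 0.6602 -0.0326  0.054 ]
[array([0.7473, 0.0685, 0.025 ]), array([ 0.6774, -0.1581,  0.025 ]), array([ 0.5084, -0.1074,  0.025 ]), array([0.5781, 0.1192, 0.025 ])] [np.float64(0.17660507722160865), np.float64(0.23710687033979272), np.float64(0.17641967589586013), np.float64(0.23702842758143175)]
scenetray [array([0.7453, 0.0639, 0.025 ]), array([ 0.677, -0.161,  0.025]), array([ 0.5097, -0.1098,  0.025 ])] [np.float64(0.23509646111110488), np.float64(0.17490779106626234)]
ring [0.5074 0.3278 0.018 ] [0.5064 0.3714 0.018 ] [0.5084 0.2846 0.018 ]
ring s [0.507  0.3252 0.018 ]
mat [ 0.5596 -0.2334  0.004 ]
mat [ 0.576  -0.4492  0.004 ]
mat [ 0.3981 -0.463   0.004 ]
mat [ 0.3805 -0.2474  0.004 ]
mat [ 0.4777 -0.3498  0.004 ]
mats [ 0.3993 -0.4627  0.004 ]
mats [ 0.3934 -0.256   0.004 ]
mats [ 0.5585 -0.2377  0.004 ]
mats [ 0.5642 -0.4487  0.004 ]
[[-0.8971  0.4419 -0.0007]
 [ 0.4419  0.8971 -0.0016]
 [-0.0001 -0.0018 -1.    ]]
```

The rows are not in the units I measure in: shifts go in shares of 0.8 m and turns go in shares of 2 pi rad. I convert before sending: -0.616 m is -0.77, -0.4455 m is -0.5569, 1.413 rad is 0.2249.

Call:
{"fn": "send_path", "kwargs": {"steps": [[-0.125,-0.0875,0,0.0239,1],[-0.175,-0.125,0,0.0477,1],[-0.225,-0.1625,0,0.0716,1],[-0.275,-0.2,0,0.0955,1],[-0.325,-0.2375,0,0.1194,1],[-0.375,-0.275,0,0.1432,1],[-0.425,-0.3125,0,0.1671,1],[-0.475,-0.35,0,0.191,1],[-0.525,-0.3875,0,0.2149,1],[-0.575,-0.4188,0,0.2249,1],[-0.625,-0.45,0,0.2249,1],[-0.675,-0.4875,0,0.2249,1],[-0.725,-0.525,0,0.2249,1],[-0.75,-0.5438,0,0.2249,1],[-0.77,-0.5569,0,0.2249,1],[-0.77,-0.5569,0,0.2249,1],[-0.77,-0.5569,0,0.2249,1],[-0.77,-0.5569,0,0.2249,1]], "grip_force": 20}}

```text
time: 1.9
position: [0.6426, -0.087, 0.2219]
tool_rot: [-2.526, -1.865, 0.0]
ft_force: [-0.3, 1.3, 0.2]
grip_width: 0.999
grip_force: 0.0
```

```bash
python3 - <<'E'
from h import *
s=ctrl.get_state();print(s["position"],R.from_rotvec(s["tool_rot"]).as_matrix().round(4),s["joint_positions"].round(2),rel((.643,-.0895,.077)).round(4))
E
```

```text
[ 0.64258042 -0.08704797  0.22193917] [[ 0.2943  0.9557 -0.0013]
 [ 0.9557 -0.2943  0.0014]
 [ 0.001  -0.0017 -1.    ]] [-0.33  0.35  0.54  1.47 -0.18  1.37 -0.07] [-0.0024  0.0014  0.1449]
```

Converted, 0.145 m is 0.1813, 0.13 m is 0.1625.

Call:
{"fn": "send_path", "kwargs": {"steps": [[-0.003,0.0018,0.05,0,1],[-0.003,0.0018,0.1,0,1],[-0.003,0.0018,0.1375,0,1],[-0.003,0.0018,0.1625,0,1],[-0.003,0.0018,0.1813,0,1],[-0.003,0.0018,0.1813,0,1],[-0.003,0.0018,0.1813,0,1]], "grip_force": 20}}

```text
time: 2.6
position: [0.6441, -0.0904, 0.0784]
tool_rot: [2.527, 1.866, 0.002]
ft_force: [0.2, 0.1, 0.4]
grip_width: 1.005
grip_force: 0.0
```

```bash
python3 - <<'E'
from h import *
im=ctrl.get_image("scene");cv2.imwrite("pics/d.png",cv2.cvtColor(cv2.resize(im[120:285,200:400],None,fx=3.5,fy=3.5,interpolation=2),cv2.COLOR_RGB2BGR))
E
```

```text
(no output)
```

View pics/d.png

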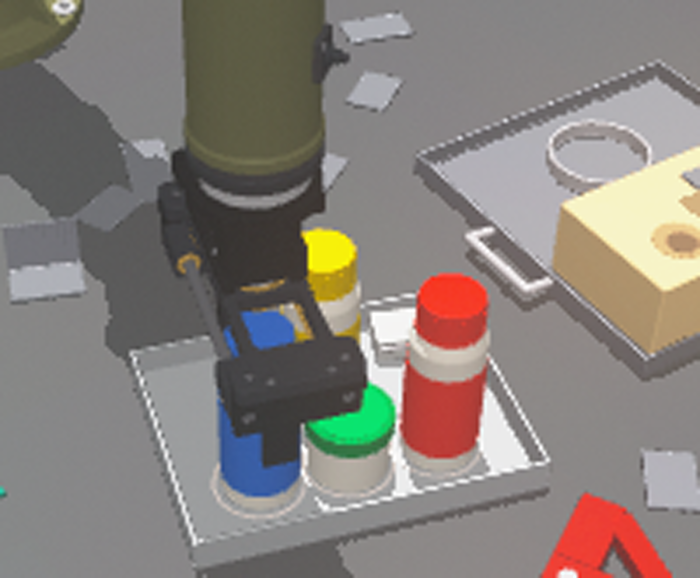

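The picture shows the open fingers straddling the blue bottle (≈(260,410) in the crop), clear of the tub and yellow. Close and lift.

Call:
{"fn": "send_path", "kwargs": {"steps": [[0,0,0,0,0],[0,0,0,0,0],[0,0,0,0,0],[0,0,0,0,0],[0,0,0,0,0],[0,0,0,0,0]], "grip_force": 25}}

```text
time: 3.25
position: [0.6435, -0.0915, 0.0776]
tool_rot: [-2.528, -1.864, 0.0]
ft_force: [-0.7, 0.3, 0.6]
grip_width: 0.591
grip_force: 24.9
```

Call:
{"fn": "send_path", "kwargs": {"steps": [[0,0,-0.0063,0,0],[0,0,-0.025,0,0],[0,0,-0.0625,0,0],[0,0,-0.1,0,0],[0,0,-0.1125,0,0],[0,0,-0.1125,0,0]]}}

```text
time: 3.85
position: [0.6449, -0.0918, 0.17]
tool_rot: [2.526, 1.863, 0.006]
ft_force: [-0.4, 0.5, -2.0]
grip_width: 0.591
grip_force: 24.9
```

```bash
python3 - <<'E'
from h import *
print(rel((.48,-.416,.17)).round(4))
E
```

```text
[-0.3584 -0.0617 -0.0007]
```

Converted, -0.3584 m is -0.448, 0.091 m is 0.1138.

Call:
{"fn": "send_path", "kwargs": {"steps": [[-0.0188,-0.0033,0,0,0],[-0.0625,-0.0108,0,0,0],[-0.1125,-0.0194,0,0,0],[-0.1625,-0.028,0,0,0],[-0.2125,-0.0363,0,0,0],[-0.2625,-0.045,0,0,0],[-0.3125,-0.0538,0,0,0],[-0.3625,-0.0625,0,0,0],[-0.4063,-0.07,0,0,0],[-0.4313,-0.0744,0,0,0],[-0.448,-0.0771,0,0,0],[-0.448,-0.0771,0.0375,0,0],[-0.448,-0.0771,0.075,0,0],[-0.448,-0.0771,0.0938,0,0],[-0.448,-0.0771,0.1063,0,0],[-0.448,-0.0771,0.11,0,0],[-0.448,-0.0771,0.1125,0,0],[-0.448,-0.0771,0.1138,0,0],[-0.448,-0.0771,0.1144,0,0],[-0.448,-0.0771,0.115,0,0]]}}

```text
time: 5.85
position: [0.4793, -0.4164, 0.0774]
tool_rot: [2.527, 1.863, 0.001]
ft_force: [-2.0, 1.3, 8.1]
grip_width: 0.592
grip_force: 24.9
```

Converted, -0.14 m is -0.175, -0.13 m is -0.1625.

Call:
{"fn": "send_path", "kwargs": {"steps": [[0,0,-0.0013,0,0],[0,0,-0.0013,0,1],[0,0,-0.0013,0,1],[0,0,-0.0013,0,1],[0,0,-0.0013,0,1],[0,0,-0.0013,0,1],[0,0,-0.025,0,1],[0,0,-0.075,0,1],[0,0,-0.125,0,1],[0,0,-0.1625,0,1],[0,0,-0.175,0,1],[0,0,-0.175,0,1]]}}

```text
time: 7.05
position: [0.4794, -0.4163, 0.2169]
tool_rot: [2.526, 1.863, 0.002]
ft_force: [-0.1, -0.2, -0.4]
grip_width: 1.0
grip_force: 0.0
```

```bash
python3 - <<'E'
from h import *
im=ctrl.get_image("top");cv2.imwrite("pics/e.png",cv2.cvtColor(im,cv2.COLOR_RGB2BGR))
print(rel((.6014,-.0134,.22)).round(4))
E
```

```text
[ 0.4204 -0.0016 -0.0048]
```

View pics/e.png

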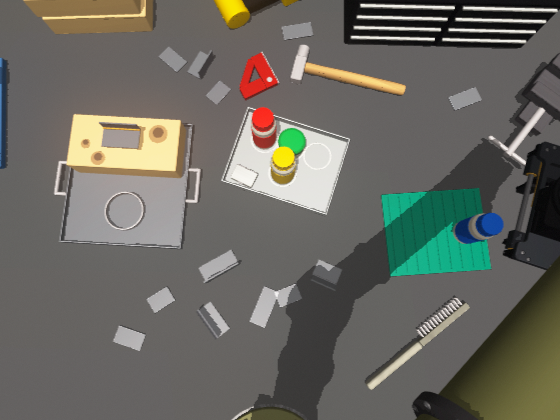

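Blue stands upright on the mat (cap at (489,224)), its empty circle is at (319,156), and nothing else moved. Next yellow.

Converted, 0.4204 m is 0.5255, 0.39 m is 0.4875.

Call:
{"fn": "send_path", "kwargs": {"steps": [[0.05,0,-0.0063,0,1],[0.1125,0,-0.0063,0,1],[0.175,0,-0.0063,0,1],[0.2375,0,-0.0063,0,1],[0.3,0,-0.0063,0,1],[0.3625,0,-0.0063,0,1],[0.425,-0.0013,-0.0063,0,1],[0.4875,-0.0019,-0.0063,0,1],[0.5255,-0.002,-0.0063,0,1],[0.5255,-0.002,-0.0063,0,1],[0.5255,-0.002,-0.0063,0,1]]}}

```text
time: 8.2
position: [0.6004, -0.0129, 0.2181]
tool_rot: [-2.525, -1.866, 0.006]
ft_force: [0.6, -1.1, 0.4]
grip_width: 0.998
grip_force: 0.0
```

```bash
python3 - <<'E'
from h import *
print(rel((.6014,-.0134,.0775)).round(4))
for q in((319,156),): print(ray("top",q,.004))
print(proj("top",(.643,-.0895,.004)))
E
```

```text
[0.0002 0.0016 0.1406]
[ 0.64344256 -0.09327126  0.004     ]
[[317.31974411 156.15118207]]
```

Converted, 0.141 m is 0.1763, 0.13 m is 0.1625.

Call:
{"fn": "send_path", "kwargs": {"steps": [[0,0.0013,0.05,0,1],[0,0.0013,0.1,0,1],[0,0.0013,0.1375,0,1],[0,0.0013,0.1625,0,1],[0,0.0013,0.1763,0,1],[0,0.0013,0.1763,0,1],[0,0.0013,0.1763,0,1],[0,0.0013,0.1763,0,1]]}}

```text
time: 9.0
position: [0.6035, -0.0143, 0.0811]
tool_rot: [2.528, 1.863, 0.003]
ft_force: [-0.6, 0.3, 1.2]
grip_width: 0.998
grip_force: 0.0
```

Call:
{"fn": "send_path", "kwargs": {"steps": [[0,0,0,0,0],[0,0,0,0,0],[0,0,0,0,0],[0,0,0,0,0],[0,0,0,0,0],[0,0,0,0,0]], "grip_force": 25}}

```text
time: 9.6
position: [0.6024, -0.0138, 0.0796]
tool_rot: [-2.528, -1.865, 0.0]
ft_force: [-0.7, 0.2, 0.7]
grip_width: 0.588
grip_force: 24.9
```

Call:
{"fn": "send_path", "kwargs": {"steps": [[0,0,-0.0063,0,0],[0,0,-0.025,0,0],[0,0,-0.0625,0,0],[0,0,-0.1,0,0],[0,0,-0.1125,0,0],[0,0,-0.1125,0,0]]}}

```text
time: 10.2
position: [0.6038, -0.0139, 0.1719]
tool_rot: [2.527, 1.863, 0.006]
ft_force: [0.8, 0.6, -2.0]
grip_width: 0.586
grip_force: 24.9
```

```bash
python3 - <<'E'
from h import *
print(rel((.48,-.35,.17)).round(4))
E
```

```text
[-0.3576 -0.0189  0.0011]
```

Converted, -0.3576 m is -0.447, 0.0905 m is 0.1131.

Call:
{"fn": "send_path", "kwargs": {"steps": [[-0.0188,-0.0013,0,0,0],[-0.0625,-0.0038,0,0,0],[-0.1125,-0.0063,0,0,0],[-0.1625,-0.0088,0,0,0],[-0.2125,-0.0113,0,0,0],[-0.2625,-0.0138,0,0,0],[-0.3125,-0.0163,0,0,0],[-0.3625,-0.0188,0,0,0],[-0.4063,-0.0213,0,0,0],[-0.4313,-0.0225,0,0,0],[-0.447,-0.0236,0,0,0],[-0.447,-0.0236,0.0375,0,0],[-0.447,-0.0236,0.075,0,0],[-0.447,-0.0236,0.0938,0,0],[-0.447,-0.0236,0.1038,0,0],[-0.447,-0.0236,0.1088,0,0],[-0.447,-0.0236,0.1113,0,0],[-0.447,-0.0236,0.1125,0,0],[-0.447,-0.0236,0.1131,0,0],[-0.447,-0.0236,0.1131,0,0]]}}

```text
time: 12.2
position: [0.4791, -0.3501, 0.0797]
tool_rot: [2.528, 1.864, 0.001]
ft_force: [-0.6, -0.3, -1.1]
grip_width: 0.589
grip_force: 24.9
```

Converted, 0.001 m is 0.0013, 0.0005 m is 0.0006.

Call:
{"fn": "send_path", "kwargs": {"steps": [[0,0,0.0006,0,0],[0,0,0.0013,0,0],[0,0,0.0013,0,0]]}}

```text
time: 12.5
position: [0.4791, -0.3503, 0.0795]
tool_rot: [2.528, 1.864, 0.001]
ft_force: [-2.0, 1.3, 5.9]
grip_width: 0.587
grip_force: 24.9
```

Contact; release and go to red.

Converted, -0.14 m is -0.175, -0.13 m is -0.1625.

Call:
{"fn": "send_path", "kwargs": {"steps": [[0,0,-0.0006,0,0],[0,0,-0.0006,0,1],[0,0,-0.0006,0,1],[0,0,-0.0006,0,1],[0,0,-0.0006,0,1],[0,0,-0.0006,0,1],[0,0,-0.025,0,1],[0,0,-0.075,0,1],[0,0,-0.125,0,1],[0,0,-0.1625,0,1],[0,0,-0.175,0,1],[0,0,-0.175,0,1]]}}

```text
time: 13.7
position: [0.4794, -0.3504, 0.2193]
tool_rot: [2.526, 1.863, 0.002]
ft_force: [-0.1, 0.2, -0.4]
grip_width: 1.003
grip_force: 0.0
```

```bash
python3 - <<'E'
from h import *
print(rel((.680,.028,.22)).round(4))
E
```

```text
[ 0.4208  0.0799 -0.0006]
```

Converted, 0.4208 m is 0.526, 0.38 m is 0.475.

Call:
{"fn": "send_path", "kwargs": {"steps": [[0.05,0.01,0,0,1],[0.1125,0.0213,0,0,1],[0.175,0.0325,0,0,1],[0.2375,0.0438,0,0,1],[0.3,0.0563,0,0,1],[0.3625,0.0688,0,0,1],[0.425,0.08,0,0,1],[0.475,0.09,0,0,1],[0.526,0.1,0,0,1],[0.526,0.1,0,0,1],[0.526,0.1,0,0,1],[0.526,0.1,0,0,1]]}}

```text
time: 14.9
position: [0.6785, 0.0265, 0.2164]
tool_rot: [-2.53, -1.862, 0.005]
ft_force: [0.3, -1.1, -0.3]
grip_width: 1.004
grip_force: 0.0
```

```bash
python3 - <<'E'
from h import *
print(rel((.680,.028,.078)).round(4))
E
```

```text
[0.0022 0.0013 0.1384]
```

Converted, 0.138 m is 0.1725, 0.13 m is 0.1625.

Call:
{"fn": "send_path", "kwargs": {"steps": [[0.0013,0.0013,0.05,0,1],[0.0013,0.0013,0.1,0,1],[0.0013,0.0013,0.1375,0,1],[0.0013,0.0013,0.1625,0,1],[0.0013,0.0013,0.1725,0,1],[0.0013,0.0013,0.1725,0,1],[0.0013,0.0013,0.1725,0,1],[0.0013,0.0013,0.1725,0,1]]}}

```text
time: 15.7
position: [0.6819, 0.0287, 0.082]
tool_rot: [2.528, 1.863, 0.004]
ft_force: [-0.2, 0.1, 0.1]
grip_width: 1.0
grip_force: 0.0
```

Call:
{"fn": "send_path", "kwargs": {"steps": [[0,0,0,0,0],[0,0,0,0,0],[0,0,0,0,0],[0,0,0,0,0],[0,0,0,0,0],[0,0,0,0,0]], "grip_force": 25}}

```text
time: 16.3
position: [0.6806, 0.0292, 0.0801]
tool_rot: [-2.528, -1.865, 0.0]
ft_force: [-0.1, 0.2, 0.8]
grip_width: 0.588
grip_force: 25.0
```

Call:
{"fn": "send_path", "kwargs": {"steps": [[0,0,-0.0063,0,0],[0,0,-0.025,0,0],[0,0,-0.0625,0,0],[0,0,-0.1,0,0],[0,0,-0.1125,0,0],[0,0,-0.1125,0,0]]}}

```text
time: 16.9
position: [0.6821, 0.029, 0.1727]
tool_rot: [2.527, 1.863, 0.006]
ft_force: [0.7, 0.3, -1.6]
grip_width: 0.59
grip_force: 25.0
```

```bash
python3 - <<'E'
from h import *
print(rel((.48,-.284,.17)).round(4))
E
```

```text
[-0.3587 -0.1005  0.0016]
```

Converted, -0.3587 m is -0.4484, -0.345 m is -0.4313.

Call:
{"fn": "send_path", "kwargs": {"steps": [[-0.0188,-0.005,0,0,0],[-0.0625,-0.0175,0,0,0],[-0.1125,-0.0313,0,0,0],[-0.1625,-0.045,0,0,0],[-0.2125,-0.06,0,0,0],[-0.2625,-0.0738,0,0,0],[-0.3125,-0.0875,0,0,0],[-0.3625,-0.1013,0,0,0],[-0.4063,-0.1138,0,0,0],[-0.4313,-0.1213,0,0,0],[-0.4484,-0.1256,0,0,0],[-0.4484,-0.1256,0.0375,0,0],[-0.4484,-0.1256,0.075,0,0],[-0.4484,-0.1256,0.0938,0,0],[-0.4484,-0.1256,0.1038,0,0],[-0.4484,-0.1256,0.1088,0,0],[-0.4484,-0.1256,0.1113,0,0],[-0.4484,-0.1256,0.1125,0,0],[-0.4484,-0.1256,0.1135,0,0],[-0.4484,-0.1256,0.1144,0,0]]}}

```text
time: 18.9
position: [0.4794, -0.2842, 0.0799]
tool_rot: [2.527, 1.864, 0.002]
ft_force: [-1.7, 1.4, 8.4]
grip_width: 0.587
grip_force: 25.0
```

Call:
{"fn": "send_path", "kwargs": {"steps": [[0,0,0,0,0],[0,0,0,0,0]]}}

```text
time: 19.1
position: [0.4794, -0.2841, 0.0799]
tool_rot: [2.528, 1.864, 0.002]
ft_force: [-0.7, 1.0, 5.5]
grip_width: 0.592
grip_force: 25.0
```

Converted, -0.14 m is -0.175, -0.13 m is -0.1625.

Call:
{"fn": "send_path", "kwargs": {"steps": [[0,0,-0.0006,0,0],[0,0,-0.0006,0,1],[0,0,-0.0006,0,1],[0,0,-0.0006,0,1],[0,0,-0.0006,0,1],[0,0,-0.0006,0,1],[0,0,-0.025,0,1],[0,0,-0.075,0,1],[0,0,-0.125,0,1],[0,0,-0.1625,0,1],[0,0,-0.175,0,1],[0,0,-0.175,0,1]]}}

```text
time: 20.3
position: [0.4795, -0.2843, 0.2197]
tool_rot: [2.527, 1.863, 0.003]
ft_force: [-0.4, 0.5, -0.6]
grip_width: 0.998
grip_force: 0.0
```

```bash
python3 - <<'E'
from h import *
print(rel((.661,-.0315,.17)).round(4))
E
```

```text
[0.2951 0.0986 0.0501]
```

Converted, 0.295 m is 0.3688, 0.28 m is 0.35, -1.571 rad is -0.25.

Call:
{"fn": "send_path", "kwargs": {"steps": [[0.05,0.0163,0,0,1],[0.1,0.0325,0,-0.0159,1],[0.15,0.05,0,-0.0398,1],[0.2,0.0663,0,-0.0637,1],[0.25,0.0825,0,-0.0875,1],[0.3,0.1,0,-0.1114,1],[0.35,0.1163,0,-0.1353,1],[0.3688,0.1233,0.0125,-0.1592,1],[0.3688,0.1233,0.025,-0.183,1],[0.3688,0.1233,0.0375,-0.2069,1],[0.3688,0.1233,0.05,-0.2308,1],[0.3688,0.1233,0.0625,-0.25,1],[0.3688,0.1233,0.0625,-0.25,1],[0.3688,0.1233,0.0625,-0.25,1],[0.3688,0.1233,0.0625,-0.25,1],[0.3688,0.1233,0.0625,-0.25,1]]}}

```text
time: 21.9
position: [0.6603, -0.0312, 0.1689]
tool_rot: [0.471, 3.105, 0.0]
ft_force: [0.1, 0.1, 0.7]
grip_width: 1.0
grip_force: 0.0
```

```bash
python3 - <<'E'
from h import *
im=ctrl.get_image("scene");cv2.imwrite("pics/f.png",cv2.cvtColor(im,cv2.COLOR_RGB2BGR))
s=ctrl.get_state();print(R.from_rotvec(s["tool_rot"]).as_matrix().round(4),s["joint_positions"].round(2),rel((.661,-.0315,.029)).round(4))
E
```

```text
[[-9.551e-01  2.962e-01  8.000e-04]
 [ 2.962e-01  9.551e-01  0.000e+00]
 [-8.000e-04  3.000e-04 -1.000e+00]] [-0.22  0.38  0.29  1.5  -0.11  1.28  1.36] [-0.0006 -0.0002  0.14  ]
```

View pics/f.png

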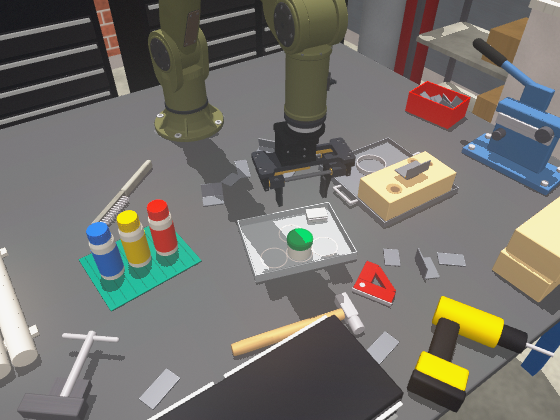

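All three bottles stand on the mat; the tub is alone at (300,243) with the gripper above it. Descend and grip.

Converted, 0.14 m is 0.175, 0.13 m is 0.1625.

Call:
{"fn": "send_path", "kwargs": {"steps": [[0,0,0.05,0,1],[0,0,0.1,0,1],[0,0,0.1375,0,1],[0,0,0.1625,0,1],[0,0,0.175,0,1],[0,0,0.175,0,1],[0,0,0.175,0,1]]}}

```text
time: 22.65
position: [0.6611, -0.0312, 0.0298]
tool_rot: [0.469, 3.104, 0.0]
ft_force: [-0.1, 0.7, 0.2]
grip_width: 0.998
grip_force: 0.0
```

Call:
{"fn": "send_path", "kwargs": {"steps": [[0,0,0,0,0],[0,0,0,0,0],[0,0,0,0,0],[0,0,0,0,0],[0,0,0,0,0],[0,0,0,0,0]], "grip_force": 25}}

```text
time: 23.25
position: [0.6603, -0.0311, 0.029]
tool_rot: [0.469, 3.106, 0.001]
ft_force: [0.3, 0.5, 2.2]
grip_width: 0.678
grip_force: 25.0
```

Call:
{"fn": "send_path", "kwargs": {"steps": [[0,0,-0.0063,0,0],[0,0,-0.025,0,0],[0,0,-0.0625,0,0],[0,0,-0.1,0,0],[0,0,-0.1125,0,0],[0,0,-0.1125,0,0]]}}

```text
time: 23.85
position: [0.6615, -0.0314, 0.121]
tool_rot: [0.469, 3.102, 0.001]
ft_force: [0.6, -0.6, -1.9]
grip_width: 0.682
grip_force: 25.0
```

```bash
python3 - <<'E'
from h import *
print(rel((.5072,.3265,.12)).round(4))
E
```

```text
[0.2531 0.2963 0.0004]
```

Converted, 0.2963 m is 0.3704, 0.25 m is 0.3125, -0.25 rad is -0.0398.

Call:
{"fn": "send_path", "kwargs": {"steps": [[0.015,0.0088,0,0,0],[0.0563,0.0338,0,0,0],[0.1063,0.0625,0,-0.008,0],[0.15,0.0913,0,-0.0159,0],[0.1938,0.1188,0,-0.0239,0],[0.2375,0.1438,0,-0.0318,0],[0.265,0.1813,0,-0.0398,0],[0.275,0.225,0,-0.0398,0],[0.2875,0.2688,0,-0.0398,0],[0.3,0.3125,0,-0.0398,0],[0.3088,0.3438,0,-0.0398,0],[0.3125,0.36,0,-0.0398,0],[0.3164,0.3704,0,-0.0398,0],[0.3164,0.3704,0,-0.0398,0],[0.3164,0.3704,0,-0.0398,0],[0.3164,0.3704,0,-0.0398,0]]}}

```text
time: 25.45
position: [0.5063, 0.3247, 0.1186]
tool_rot: [0.082, 3.14, -0.001]
ft_force: [0.8, 0.2, -1.9]
grip_width: 0.68
grip_force: 25.0
```

```bash
python3 - <<'E'
from h import *
for n in("top","scene"):
  im=ctrl.get_image(n);a=(slice(100,270),slice(40,260)) if n=="top" else (slice(60,230),slice(300,480))
  cv2.imwrite(f"pics/g{n}.png",cv2.cvtColor(cv2.resize(im[a],None,fx=3.4,fy=3.4,interpolation=2),cv2.COLOR_RGB2BGR))
print(rel((.5072,.3265,.0295)).round(4))
E
```

```text
[-0.0008  0.0013  0.0892]
```

View pics/gscene.png

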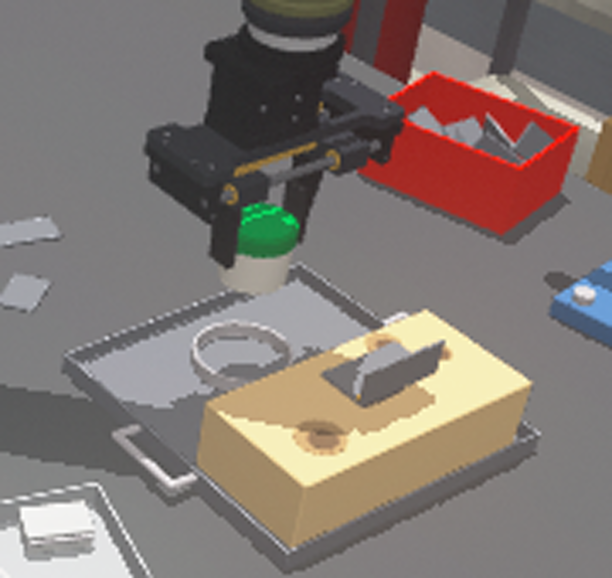

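The tub hangs gripped above the ring, brick and job clear of the fingers; ring centre at (240,355) in the crop agrees with the estimate. Lower it.

Converted, 0.089 m is 0.1113, 0.088 m is 0.11.

Call:
{"fn": "send_path", "kwargs": {"steps": [[0,0.0013,0.0375,0,0],[0,0.0013,0.0625,0,0],[0,0.0013,0.0813,0,0],[0,0.0013,0.0938,0,0],[0,0.0013,0.1025,0,0],[0,0.0013,0.1075,0,0],[0,0.0013,0.11,0,0],[0,0.0013,0.1113,0,0],[0,0.0013,0.1113,0,0]]}}

```text
time: 26.45
position: [0.5061, 0.3279, 0.03]
tool_rot: [0.078, 3.14, 0.001]
ft_force: [0.0, -0.5, -2.5]
grip_width: 0.681
grip_force: 25.0
```

Converted, 0.001 m is 0.0013, 0.0005 m is 0.0006.

Call:
{"fn": "send_path", "kwargs": {"steps": [[0,0,0.0006,0,0],[0,0,0.0013,0,0],[0,0,0.0013,0,0]]}}

```text
time: 26.75
position: [0.5061, 0.3278, 0.029]
tool_rot: [0.078, 3.14, 0.001]
ft_force: [-0.0, 0.3, -0.3]
grip_width: 0.681
grip_force: 25.0
```

Converted, -0.19 m is -0.2375, -0.185 m is -0.2313.

Call:
{"fn": "send_path", "kwargs": {"steps": [[0,0,0.0006,0,0],[0,0,0.0006,0,0],[0,0,0.0006,0,1],[0,0,0.0006,0,1],[0,0,0.0006,0,1],[0,0,0.0006,0,1],[0,0,-0.0125,0,1],[0,0,-0.05,0,1],[0,0,-0.1,0,1],[0,0,-0.15,0,1],[0,0,-0.2,0,1],[0,0,-0.2313,0,1],[0,0,-0.2375,0,1],[0,0,-0.2375,0,1]]}}

```text
time: 28.15
position: [0.5062, 0.3279, 0.2197]
tool_rot: [0.078, 3.139, 0.002]
ft_force: [0.1, 0.5, -0.4]
grip_width: 0.998
grip_force: 0.0
```

```bash
python3 - <<'E'
from h import *
im=ctrl.get_image("scene");cv2.imwrite("pics/h.png",cv2.cvtColor(cv2.resize(im[130:230,310:470],None,fx=4,fy=4,interpolation=2),cv2.COLOR_RGB2BGR))
print(rel((.48,-.284,.23)).round(4))
E
```

```text
[-0.0049 -0.612  -0.0117]
```

View pics/h.png

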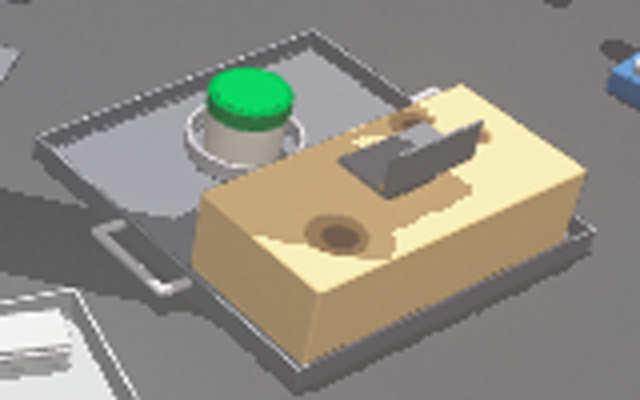

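The tub sits upright inside the ring, lid at (250,100) in the crop. Now fetch red.

Converted, -0.612 m is -0.765, -0.595 m is -0.7438, 1.821 rad is 0.2898.

Call:
{"fn": "send_path", "kwargs": {"steps": [[0,-0.025,-0.0125,0.0159,1],[0,-0.0625,-0.0125,0.035,1],[0,-0.1125,-0.0125,0.0557,1],[0,-0.1625,-0.0125,0.078,1],[0,-0.2125,-0.0125,0.1003,1],[0,-0.2625,-0.0125,0.1225,1],[0,-0.3125,-0.0125,0.1448,1],[-0.0013,-0.3625,-0.0125,0.1671,1],[-0.0025,-0.4125,-0.0125,0.1894,1],[-0.0038,-0.4625,-0.0125,0.2117,1],[-0.005,-0.5125,-0.0125,0.234,1],[-0.0063,-0.5625,-0.0125,0.2546,1],[-0.0063,-0.6125,-0.0125,0.2737,1],[-0.0063,-0.6625,-0.0125,0.2865,1],[-0.0063,-0.7125,-0.0125,0.2898,1],[-0.0063,-0.7438,-0.0125,0.2898,1],[-0.0063,-0.765,-0.0125,0.2898,1],[-0.0063,-0.765,-0.0125,0.2898,1],[-0.0063,-0.765,-0.0125,0.2898,1],[-0.0063,-0.765,-0.0125,0.2898,1]]}}

```text
time: 30.2
position: [0.4805, -0.282, 0.2277]
tool_rot: [-2.525, -1.866, 0.0]
ft_force: [0.2, 0.2, 0.8]
grip_width: 0.999
grip_force: 0.0
```

```bash
python3 - <<'E'
from h import *
print(rel((.4794,-.2841,.08)).round(4))
E
```

```text
[-0.0025 -0.0002  0.1477]
```

Converted, 0.147 m is 0.1838, 0.08 m is 0.1.

Call:
{"fn": "send_path", "kwargs": {"steps": [[-0.0025,0,0.05,0,1],[-0.0025,0,0.1,0,1],[-0.0025,0,0.1375,0,1],[-0.0025,0,0.1688,0,1],[-0.0025,0,0.1838,0,1],[-0.0025,0,0.1838,0,1],[-0.0025,0,0.1838,0,1],[-0.0025,0,0.1838,0,1]]}}

```text
time: 31.0
position: [0.481, -0.2861, 0.0832]
tool_rot: [2.526, 1.864, 0.003]
ft_force: [0.2, 1.2, 0.4]
grip_width: 1.0
grip_force: 0.0
```

Call:
{"fn": "send_path", "kwargs": {"steps": [[0,0,0,0,0],[0,0,0,0,0],[0,0,0,0,0],[0,0,0,0,0],[0,0,0,0,0],[0,0,0,0,0]], "grip_force": 25}}

```text
time: 31.6
position: [0.4796, -0.2857, 0.0815]
tool_rot: [-2.528, -1.864, 0.0]
ft_force: [0.1, -0.1, 0.7]
grip_width: 0.592
grip_force: 25.0
```

```bash
python3 - <<'E'
from h import *
s=ctrl.get_state()
p0=s["position"];print(p0,rel(p0+np.array([.6806-.4794,.0290+.2841,0])).round(4))
E
```

```text
[ 0.47963676 -0.28570817  0.08153952] [0.3586 0.0997 0.    ]
```

Converted, 0.3586 m is 0.4483, -0.09 m is -0.1125.

Call:
{"fn": "send_path", "kwargs": {"steps": [[0,0,-0.0063,0,0],[0,0,-0.0375,0,0],[0,0,-0.0813,0,0],[0.0063,0.0013,-0.1125,0,0],[0.0375,0.01,-0.1125,0,0],[0.0875,0.0238,-0.1125,0,0],[0.1375,0.0375,-0.1125,0,0],[0.1875,0.0525,-0.1125,0,0],[0.2375,0.0663,-0.1125,0,0],[0.2875,0.08,-0.1125,0,0],[0.3375,0.0938,-0.1125,0,0],[0.3875,0.1075,-0.1125,0,0],[0.425,0.1175,-0.1125,0,0],[0.4413,0.1225,-0.1125,0,0],[0.4483,0.1246,-0.1125,0,0],[0.4483,0.1246,-0.1125,0,0],[0.4483,0.1246,-0.1125,0,0],[0.4483,0.1246,-0.1125,0,0]]}}

```text
time: 33.4
position: [0.6805, 0.0249, 0.172]
tool_rot: [2.531, 1.86, -0.001]
ft_force: [0.2, -0.9, -1.4]
grip_width: 0.584
grip_force: 25.0
```

```bash
python3 - <<'E'
from h import *
print(rel((.6808,.0274,.0815)).round(4))
E
```

```text
[ 0.0026 -0.0005  0.0905]
```

Converted, 0.088 m is 0.11, 0.087 m is 0.1088.

Call:
{"fn": "send_path", "kwargs": {"steps": [[0.0013,0,0.0375,0,0],[0.0013,0,0.0688,0,0],[0.0013,0,0.0875,0,0],[0.0013,0,0.1,0,0],[0.0013,0,0.1063,0,0],[0.0013,0,0.1088,0,0],[0.0013,0,0.11,0,0],[0.0013,0,0.11,0,0],[0.0013,0,0.11,0,0]]}}

```text
time: 34.3
position: [0.6818, 0.0284, 0.0844]
tool_rot: [2.528, 1.864, 0.002]
ft_force: [0.4, -0.4, -1.8]
grip_width: 0.589
grip_force: 25.0
```

```bash
python3 - <<'E'
from h import *
print(rel((.6808,.0274,.0815)).round(4))
E
```

```text
[-0.0012 -0.0007  0.0029]
```

Converted, 0.002 m is 0.0025, 0.0015 m is 0.0019.

Call:
{"fn": "send_path", "kwargs": {"steps": [[-0.0013,-0.0006,0.0013,0,0],[-0.0013,-0.0006,0.0019,0,0],[-0.0013,-0.0006,0.0025,0,0],[-0.0013,-0.0006,0.0025,0,0],[-0.0013,-0.0006,0.0025,0,0]]}}

```text
time: 34.8
position: [0.6806, 0.0276, 0.0817]
tool_rot: [2.528, 1.865, 0.0]
ft_force: [0.1, -0.0, -0.8]
grip_width: 0.594
grip_force: 25.0
```

Converted, -0.14 m is -0.175, -0.13 m is -0.1625.

Call:
{"fn": "send_path", "kwargs": {"steps": [[0,0,0.0006,0,0],[0,0,0.0009,0,0],[0,0,0.0006,0,1],[0,0,0.0006,0,1],[0,0,0.0006,0,1],[0,0,0.0006,0,1],[0,0,0.0006,0,1],[0,0,-0.025,0,1],[0,0,-0.075,0,1],[0,0,-0.125,0,1],[0,0,-0.1625,0,1],[0,0,-0.175,0,1],[0,0,-0.175,0,1],[0,0,-0.175,0,1]]}}

```text
time: 36.2
position: [0.6797, 0.0276, 0.2197]
tool_rot: [-2.527, -1.864, 0.003]
ft_force: [0.5, -0.2, -0.2]
grip_width: 1.0
grip_force: 0.0
```

```bash
python3 - <<'E'
from h import *
print(rel((.4791,-.3510,.22)).round(4))
E
```

```text
[-4.21e-01 -7.98e-02  3.00e-04]
```

Converted, -0.421 m is -0.5263, -0.4 m is -0.5.

Call:
{"fn": "send_path", "kwargs": {"steps": [[-0.0375,-0.0075,0,0,1],[-0.1,-0.0188,0,0,1],[-0.1625,-0.0313,0,0,1],[-0.225,-0.0425,0,0,1],[-0.2875,-0.055,0,0,1],[-0.35,-0.0663,0,0,1],[-0.4125,-0.0788,0,0,1],[-0.4625,-0.0875,0,0,1],[-0.5,-0.095,0,0,1],[-0.5263,-0.1,0,0,1],[-0.5263,-0.1,0.05,0,1],[-0.5263,-0.1,0.1,0,1],[-0.5263,-0.1,0.1375,0,1],[-0.5263,-0.1,0.1625,0,1],[-0.5263,-0.1,0.175,0,1],[-0.5263,-0.1,0.175,0,1],[-0.5263,-0.1,0.175,0,1],[-0.5263,-0.1,0.175,0,1]]}}

```text
time: 38.0
position: [0.4804, -0.3515, 0.0827]
tool_rot: [2.527, 1.864, 0.001]
ft_force: [1.1, -0.2, 1.1]
grip_width: 0.996
grip_force: 0.0
```

Call:
{"fn": "send_path", "kwargs": {"steps": [[0,0,0,0,0],[0,0,0,0,0],[0,0,0,0,0],[0,0,0,0,0],[0,0,0,0,0],[0,0,0,0,0]], "grip_force": 25}}

```text
time: 38.6
position: [0.4796, -0.351, 0.0815]
tool_rot: [-2.528, -1.864, 0.0]
ft_force: [-1.2, 0.8, 0.5]
grip_width: 0.585
grip_force: 24.9
```

```bash
python3 - <<'E'
from h import *
s=ctrl.get_state()
p0=s["position"];d=np.array([.6024-.4791,-.0138+.3503,0]);print(p0,p0+d,rel(p0+d).round(4))
E
```

```text
[ 0.47956663 -0.35100039  0.0815329 ] [ 0.60286663 -0.01450039  0.0815329 ] [0.3579 0.0184 0.    ]
```

Converted, 0.3579 m is 0.4474, 0.353 m is 0.4413.

Call:
{"fn": "send_path", "kwargs": {"steps": [[0,0,-0.0063,0,0],[0,0,-0.0375,0,0],[0,0,-0.0813,0,0],[0.0063,0,-0.1125,0,0],[0.0375,0.0025,-0.1125,0,0],[0.0875,0.005,-0.1125,0,0],[0.1375,0.0075,-0.1125,0,0],[0.1875,0.01,-0.1125,0,0],[0.2375,0.0125,-0.1125,0,0],[0.2875,0.015,-0.1125,0,0],[0.3375,0.0175,-0.1125,0,0],[0.3875,0.02,-0.1125,0,0],[0.425,0.0219,-0.1125,0,0],[0.4413,0.0225,-0.1125,0,0],[0.4474,0.023,-0.1125,0,0],[0.4474,0.023,-0.1125,0,0],[0.4474,0.023,-0.1125,0,0],[0.4474,0.023,-0.1125,0,0]]}}

```text
time: 40.4
position: [0.6026, -0.0169, 0.1717]
tool_rot: [2.531, 1.86, -0.001]
ft_force: [0.2, 0.0, -1.3]
grip_width: 0.584
grip_force: 24.9
```

Call:
{"fn": "send_path", "kwargs": {"steps": [[0.0006,0,0.0375,0,0],[0.0006,0,0.0688,0,0],[0.0006,0,0.0875,0,0],[0.0006,0,0.1,0,0],[0.0006,0,0.1063,0,0],[0.0006,0,0.1088,0,0],[0.0006,0,0.11,0,0],[0.0006,0,0.11,0,0],[0.0006,0,0.11,0,0],[0.0006,0,0.11,0,0]]}}

```text
time: 41.4
position: [0.6035, -0.014, 0.0841]
tool_rot: [2.528, 1.864, 0.001]
ft_force: [-0.3, -0.3, -1.3]
grip_width: 0.588
grip_force: 24.9
```

```bash
python3 - <<'E'
from h import *
print(rel((.6029,-.0145,.0815)).round(4))
E
```

```text
[-0.0006 -0.0005  0.0026]
```

Converted, 0.0025 m is 0.0031, 0.002 m is 0.0025.

Call:
{"fn": "send_path", "kwargs": {"steps": [[-0.0006,-0.0006,0.0013,0,0],[-0.0006,-0.0006,0.0019,0,0],[-0.0006,-0.0006,0.0025,0,0],[-0.0006,-0.0006,0.0031,0,0],[-0.0006,-0.0006,0.0031,0,0],[-0.0006,-0.0006,0.0031,0,0]]}}

```text
time: 42.0
position: [0.6026, -0.0143, 0.0815]
tool_rot: [-2.528, -1.864, -0.0]
ft_force: [-2.2, 1.2, 2.9]
grip_width: 0.588
grip_force: 25.0
```

Converted, -0.14 m is -0.175, -0.13 m is -0.1625.

Call:
{"fn": "send_path", "kwargs": {"steps": [[0,0,0,0,1],[0,0,0,0,1],[0,0,0,0,1],[0,0,0,0,1],[0,0,0,0,1],[0,0,-0.025,0,1],[0,0,-0.075,0,1],[0,0,-0.125,0,1],[0,0,-0.1625,0,1],[0,0,-0.175,0,1],[0,0,-0.175,0,1],[0,0,-0.175,0,1]]}}

```text
time: 43.2
position: [0.6017, -0.0143, 0.2194]
tool_rot: [-2.527, -1.864, 0.003]
ft_force: [-0.4, -0.1, -0.5]
grip_width: 0.997
grip_force: 0.0
```

```bash
python3 - <<'E'
from h import *
print(rel((.4793,-.4164,.22)).round(4))
E
```

```text
[-4.203e-01  1.800e-03 -3.000e-04]
```

The rows are not in the units I measure in: shifts go in shares of 0.8 m and turns go in shares of 2 pi rad. I convert before sending: -0.42 m is -0.525, -0.4 m is -0.5.

Call:
{"fn": "send_path", "kwargs": {"steps": [[-0.0375,0,0,0,1],[-0.1,0,0,0,1],[-0.1625,0,0,0,1],[-0.225,0.0013,0,0,1],[-0.2875,0.0013,0,0,1],[-0.35,0.0013,0,0,1],[-0.4125,0.0013,0,0,1],[-0.4625,0.0019,0,0,1],[-0.5,0.0019,0,0,1],[-0.525,0.0023,0,0,1],[-0.525,0.0023,0.05,0,1],[-0.525,0.0023,0.1,0,1],[-0.525,0.0023,0.1375,0,1],[-0.525,0.0023,0.1625,0,1],[-0.525,0.0023,0.175,0,1],[-0.525,0.0023,0.175,0,1],[-0.525,0.0023,0.175,0,1],[-0.525,0.0023,0.175,0,1]]}}

```text
time: 45.0
position: [0.4808, -0.4169, 0.0823]
tool_rot: [2.527, 1.863, 0.001]
ft_force: [0.4, -0.2, -1.4]
grip_width: 0.999
grip_force: 0.0
```

Call:
{"fn": "send_path", "kwargs": {"steps": [[0,0,0,0,0],[0,0,0,0,0],[0,0,0,0,0],[0,0,0,0,0],[0,0,0,0,0],[0,0,0,0,0]], "grip_force": 25}}

```text
time: 45.6
position: [0.48, -0.4161, 0.0811]
tool_rot: [-2.528, -1.864, -0.0]
ft_force: [-0.5, 0.4, 1.0]
grip_width: 0.588
grip_force: 24.9
```

```bash
python3 - <<'E'
from h import *
s=ctrl.get_state()
p0=s["position"];d=np.array([.6435-.4793,-.0915+.4164,0]);print(p0,p0+d,rel(p0+d).round(4))
E
```

```text
[ 0.48002922 -0.41614401  0.08107149] [ 0.64422922 -0.09124401  0.08107149] [0.3589 0.0609 0.    ]
```

Converted, 0.3589 m is 0.4486, 0.353 m is 0.4413.

Call:
{"fn": "send_path", "kwargs": {"steps": [[0,0,-0.0063,0,0],[0,0,-0.0375,0,0],[0,0,-0.0813,0,0],[0.0063,0.0013,-0.1125,0,0],[0.0375,0.0063,-0.1125,0,0],[0.0875,0.015,-0.1125,0,0],[0.1375,0.0238,-0.1125,0,0],[0.1875,0.0313,-0.1125,0,0],[0.2375,0.04,-0.1125,0,0],[0.2875,0.0488,-0.1125,0,0],[0.3375,0.0575,-0.1125,0,0],[0.3875,0.0663,-0.1125,0,0],[0.425,0.0725,-0.1125,0,0],[0.4413,0.075,-0.1125,0,0],[0.4486,0.0761,-0.1125,0,0],[0.4486,0.0761,-0.1125,0,0],[0.4486,0.0761,-0.1125,0,0],[0.4486,0.0761,-0.1125,0,0]]}}

```text
time: 47.4
position: [0.6437, -0.0939, 0.1713]
tool_rot: [2.531, 1.86, -0.001]
ft_force: [-0.1, -0.0, -2.0]
grip_width: 0.589
grip_force: 24.9
```

Call:
{"fn": "send_path", "kwargs": {"steps": [[0.0006,0,0.0375,0,0],[0.0006,0,0.0688,0,0],[0.0006,0,0.0875,0,0],[0.0006,0,0.1,0,0],[0.0006,0,0.1063,0,0],[0.0006,0,0.1088,0,0],[0.0006,0,0.11,0,0],[0.0006,0,0.11,0,0],[0.0006,0,0.11,0,0],[0.0006,0,0.11,0,0]]}}

```text
time: 48.4
position: [0.6449, -0.0908, 0.0836]
tool_rot: [2.528, 1.864, 0.001]
ft_force: [0.6, 0.5, -1.5]
grip_width: 0.592
grip_force: 24.9
```

```bash
python3 - <<'E'
from h import *
print(rel((.6442,-.0912,.0811)).round(4))
E
```

```text
[-0.0006 -0.0005  0.0025]
```

Converted, 0.0025 m is 0.0031, 0.002 m is 0.0025.

Call:
{"fn": "send_path", "kwargs": {"steps": [[-0.0006,-0.0006,0.0013,0,0],[-0.0006,-0.0006,0.0019,0,0],[-0.0006,-0.0006,0.0025,0,0],[-0.0006,-0.0006,0.0031,0,0],[-0.0006,-0.0006,0.0031,0,0],[-0.0006,-0.0006,0.0031,0,0]]}}

```text
time: 49.0
position: [0.6439, -0.0911, 0.081]
tool_rot: [-2.528, -1.865, -0.0]
ft_force: [-2.5, 0.6, 3.2]
grip_width: 0.591
grip_force: 25.0
```

Converted, -0.3 m is -0.375, -0.28 m is -0.35.

Call:
{"fn": "send_path", "kwargs": {"steps": [[0,0,0,0,1],[0,0,0,0,1],[0,0,0,0,1],[0,0,0,0,1],[0,0,0,0,1],[0,0,-0.025,0,1],[0,0,-0.075,0,1],[0,0,-0.125,0,1],[0,0,-0.175,0,1],[-0.05,0,-0.1875,0,1],[-0.1125,0,-0.1875,0,1],[-0.175,0,-0.1875,0,1],[-0.2375,0,-0.1875,0,1],[-0.3,0,-0.1875,0,1],[-0.35,0,-0.1875,0,1],[-0.375,0,-0.1875,0,1],[-0.375,0,-0.1875,0,1],[-0.375,0,-0.1875,0,1]]}}

```text
time: 50.8
position: [0.5554, -0.3774, 0.2304]
tool_rot: [-2.529, -1.864, -0.001]
ft_force: [0.4, 1.0, 0.7]
grip_width: 0.999
grip_force: 0.0
```

```bash
python3 - <<'E'
from h import *
ims=[]
for n in("top","scene"):
  im=ctrl.get_image(n);cv2.imwrite(f"pics/z{n}.png",cv2.cvtColor(im,cv2.COLOR_RGB2BGR));ims.append(im)
a=cv2.resize(ims[0][95:255,50:355],None,fx=2.6,fy=2.6,interpolation=2)[:,:793];b=cv2.resize(ims[1][130:285,225:470],None,fx=1.15,fy=1.15)
c=np.zeros((a.shape[0]+b.shape[0],793,3),np.uint8);c[:a.shape[0],:a.shape[1]]=a;c[a.shape[0]:,:b.shape[1]]=b
cv2.imwrite("pics/z.png",cv2.cvtColor(c,cv2.COLOR_RGB2BGR))
o=cv2.cvtColor(cv2.imread("pics/top0.png"),cv2.COLOR_BGR2RGB).astype(int)
def cen(im,f):
    r,g,b=[im[100:220,215:355,i].astype(int) for i in range(3)];m=f(r,g,b);y,x=np.nonzero(m);return x.mean().round(2)+215,y.mean().round(2)+100
for k,f in dict(red=lambda r,g,b:(r>200)&(g<90)&(b<90),blue=lambda r,g,b:(b>190)&(r<90),yel=lambda r,g,b:(r>200)&(g>190)&(b<80)).items():
    print(k,cen(o,f),cen(ims[0],f))
E
```

```text
red (np.float64(262.17), np.float64(117.57)) (np.float64(262.26), np.float64(117.93))
blue (np.float64(321.77), np.float64(136.79)) (np.float64(321.65999999999997), np.float64(136.69))
yel (np.float64(283.17), np.float64(156.5)) (np.float64(283.12), np.float64(156.51))
```

View pics/z.png

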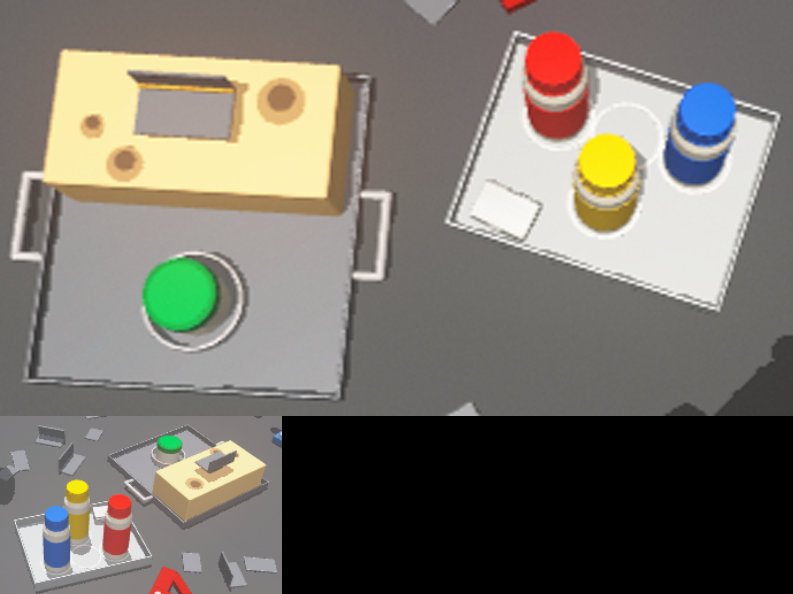

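The picture shows the tub standing in the ring (lid at (180,293); the offset is parallax) and the three bottles upright on their circles. Their caps are within 0.4 px of the starting pixels, and the tin is untouched. Handing in.

```bash
python3 -c "
from bench import ctrl
print(ctrl.close_job())"
```

```text
the job is handed in; nothing more can be done
None
```

The job is handed in: the tub stands inside the ring on the hearth, and all three bottles are upright on their own places in the tray (caps within 0.4 px of where they started), with nothing tipped and about 51 s used.

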